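# Load sample jars in sequence and check the lid height

### The arm

A 6-joint arm with a two-finger parallel gripper is mounted at the origin on the work surface. World frame = base frame: x ahead of the robot, y to its left, z up, the work surface at z = 0. Lengths are in m, angles in rad, forces in N, time in s.
With the tool pointing down it reaches from about 0.35 to 0.85 m from the base axis. Payload 8.1 kg.
Tool frame: the origin (TCP) lies on the centre line of the jaws, within the pads' length; the fingertips stand robot.finger_overhang ahead of it and the grasp point (between the pads) lies 5 mm behind it (robot.finger_overhang is the distance from the TCP to the fingertips, in m); z points along the fingers, y is the direction in which the jaws open and shut (so a half turn about z gives the same grasp; the last joint's range is limited). The gripper opens to 93 mm and grips with 3 to 60 N. Pads are 15 mm wide; open, the fingers measure 128 mm over their backs; the gripper's body (75 mm by 188 mm) begins 65 mm behind the grasp point.
Start: joints at [-1.257, 0.13, 1.488, -0, 1.523, -0.085], TCP at [0.233, -0.553, 0.233] pointing down, gripper open.
Joint ranges: [-2.96, 2.96], [-0.89, 2.26], [0.02, 2.5], [-1.34, 4.48], [0, 2.73], [-2.66, 2.66]. Speed limits (rad/s): [2.39, 2.39, 2.79, 3.14, 3.14, 3.14].

### API

Orientations are given as a rotation vector (axis times angle).
In Python, from plant import robot gives the robot as it stands. The module is installed in compiled form; this text tells all that it offers.
- The arm moves only by the tool carry_out, never from a script. Its argument "commands" is a list that holds one entry, the list of rows, each a list of 4 numbers: the shift along the tool's x, y, z in cm, then the turn about the tool's z in degrees. In form: [[[tx, ty, tz, roll], ...]]. A call has 1 to 20 rows; each row shifts and turns the commanded pose from where the row before left it, along the tool's axes as they then stand; what a row does not reach is not made up. A row lasts 1/12 s, in which the tool goes at most 41.7 mm and 7.16 degrees, less where a joint would pass 70% of its speed; a pose out of reach is approached as far as the arm can. A call is refused whole if a number of a shift passes 4.17 or a number of a turn 7.16, either way. A call with a gripper value outside its range is refused whole. "claw" is the finger opening in cm, from 0 to 9.3, set as the call begins (left out, the last holds). The fingers move at their own pace and stop on an object; "grip_force" is the grip in N (left out, the last holds). Time passes only in rows, so rows that do not move let the fingers close. It gives the time, the measured TCP pose, the force and the opening at its end, in the units of the state.
- robot.read_state(): the state, without advancing time (a new reading comes with each control period).
- robot.read_camera(name): name is "scene" or "side" or "wrist"; returns the picture (480x640x3 uint8, red, green, blue); there is no depth.
- robot.camera_params(name): a dict with "mtx" (3x3 intrinsics, pixels), "R" (3x3) and "t" (3): a world point X has camera coordinates R X + t. Camera axes: x right, y down, z forward; pixel columns grow to the right and rows downward; lengths in m; the calibration is good to about 2 mm. A picture is of the moment at which its call begins: read the wrist's pose just before it. camera_params takes no time and is no camera call; for the wrist camera it gives the pose at the moment of the call.
- robot.close_job(): hands the job in, once; it reports no verdict.
The state is a dict: "t": time; "q": joint angles; "dq": joint speeds; "joint_torque": joint torques, N m; "tool_pos": TCP position; "orientation": TCP orientation; "force": force on the tool from outside, world axes, zero at the start; "wrist_torque": the same for the moment, N m; "opening": finger opening in m.
Only numpy, scipy, OpenCV 4.12 (cv2) and the standard library are available. Lean on these libraries where they do the work, as an engineer would, in place of code of your own. Each camera call takes 0.05 s, during which the arm holds its last target.

### The job

Load the sample jars into the white tray's numbered pockets one at a time in sequence: first the red-lidded jar into pocket 1 (one dot), then the yellow into pocket 2 (two dots), then the blue into pocket 3 (three dots), each standing fully down in its pocket. Then slide the tray (it has an orange push tab) all the way home, so that pocket 3 stands under the lid-height gauge, and press the gauge's black knob down until the foot rests on the blue lid, hold it there a moment, and let it spring back up. Do not tip any jar over, and leave the white-lidded jar, the syrup bottle and the steel beaker where they stand.

Things in the scene. Friction and masses are not known exactly. Their poses are not given: they have to be found in the camera images.
- jar_red: closed 44 mm diameter, 62 mm tall straight cylindrical amber sample jar, 0.08 to 0.17 kg, with a red lid (top 14 mm); origin at the centre of its underside, z up along the jar
- jar_yellow: closed 44 mm diameter, 62 mm tall straight cylindrical amber sample jar, 0.08 to 0.17 kg, with a yellow lid (top 14 mm); origin at the centre of its underside, z up along the jar
- jar_blue: closed 44 mm diameter, 62 mm tall straight cylindrical amber sample jar, 0.08 to 0.17 kg, with a blue lid (top 14 mm); origin at the centre of its underside, z up along the jar
- jar_white: closed 44 mm diameter, 62 mm tall straight cylindrical amber sample jar, 0.08 to 0.17 kg, with a white lid (top 14 mm); origin at the centre of its underside, z up along the jar; not part of the job, to be left alone
- syrup: green syrup bottle with a black cap, 62 mm diameter, 170 mm tall, origin at the centre of its underside; to be left alone
- beaker: open steel beaker, 64 mm across the rim, 75 mm tall, origin at the centre of its underside; to be left alone
- bed: fixed steel bed of the gauge bench, 114 mm (its x) by 400 mm (its y), 14 mm high, lying on the counter; origin on the counter under the bed's middle line; y is the direction in which the tray slides home. At y = +165 mm of this frame stands the grey gauge stand: a column 24 x 36 mm at x = +80 mm and an arm over the bed from x = -16 to +82 mm, 36 mm wide, 118 to 140 mm above the counter
- tray (a joint): slide of the white pocket tray along the bed's +y: 0 is fully out, 0.14 m is fully home against its stop, with pocket 3 under the gauge foot; starts between 0 and 0.02. It moves with about 2 N. Tray 96 mm wide, pocket part 236 mm long, top face 30 mm above the counter, pocket floors 15.5 mm above it
- pocket1 (a point): point on the floor of tray pocket 1, at the pocket's centre: the pocket marked with one black dot on the tray's top face on both sides of it; round pocket 50 mm in diameter and 15 mm deep with a 2 mm chamfer. Pockets lie in a row, 80 mm apart, 1-2-3 along +y of the bed. z up, y the way the tray slides home
- pocket2 (a point): point on the floor of tray pocket 2, at the pocket's centre: the pocket marked with two black dots on the tray's top face on both sides of it; round pocket 50 mm in diameter and 15 mm deep with a 2 mm chamfer. Pockets lie in a row, 80 mm apart, 1-2-3 along +y of the bed. z up, y the way the tray slides home
- pocket3 (a point): point on the floor of tray pocket 3, at the pocket's centre: the pocket marked with three black dots on the tray's top face on both sides of it; round pocket 50 mm in diameter and 15 mm deep with a 2 mm chamfer. Pockets lie in a row, 80 mm apart, 1-2-3 along +y of the bed. z up, y the way the tray slides home
- tab_top (a point): centre of the top edge of the tray's orange upright push tab, 60 mm wide (across the bed), 12 mm thick (along the slide), its top 75 mm above the counter, 60 mm beyond the centre of pocket 1, at the tray's outer end; push its outer face, or pinch it from above, to slide the tray; y is the way home, z up
- plunger (a joint): downward travel of the sprung gauge plunger: 0 is up, about 0.018 m when the foot rests on the lid of a jar standing fully down in pocket 3, 0.024 its limit. Spring force 2 N at 0, about 6 N at the lid
- foot: brass swivel foot of the gauge, a disc 20 mm in diameter and 6 mm thick on the plunger's lower end; origin at the centre of its underside, 96 mm above the counter when up
- knob_top (a point): centre of the top face of the gauge's round black knob, 36 mm in diameter, 12 mm thick, on the plunger's upper end; 178 mm above the counter when up
Not all that is in view belongs to the job. What is shaped like the jar_red but pink or turquoise is not meant.

How it is judged:
On the way, in this order (a step that is already met when the one before it is completed fails the run):
1. the red-lidded jar stands fully down in pocket 1 (horizontal distance between jar_red and pocket1 below 0.006 m and z of jar_red in the frame of pocket1 between -0.004 and 0.004 m and angle between jar_red's own z axis and vertical below 0.12 rad), for 0.2 s.
2. the yellow-lidded jar stands fully down in pocket 2 (horizontal distance between jar_yellow and pocket2 below 0.006 m and z of jar_yellow in the frame of pocket2 between -0.004 and 0.004 m and angle between jar_yellow's own z axis and vertical below 0.12 rad), for 0.2 s.
3. the blue-lidded jar stands fully down in pocket 3 (horizontal distance between jar_blue and pocket3 below 0.006 m and z of jar_blue in the frame of pocket3 between -0.004 and 0.004 m and angle between jar_blue's own z axis and vertical below 0.12 rad), for 0.2 s.
4. the tray is fully home with all three jars in their pockets (all of step 1 and all of step 2 and all of step 3 and value of joint tray above 0.135 m), for 0.2 s.
5. the gauge foot is pressed onto the blue lid, reading a seated jar's height, with the tray home (value of joint tray above 0.135 m and value of joint plunger between 0.0155 and 0.0215 m and contact force between foot and jar_blue above 0.3 N), for 0.3 s.
At the end, for the whole second after the job is handed in: Red, yellow and blue jars stand at rest in pockets 1, 2 and 3 (within 6 mm of the pocket centre, underside within 4 mm of the pocket floor, tilt under 0.12 rad), the tray is home (slide above 0.135 m) and the gauge plunger has sprung back up (under 3 mm) (all of step 4 and value of joint plunger below 0.003 m and linear speed of each of jar_red, jar_yellow, jar_blue below 0.02 m/s); the robot touches nothing.
It fails at once if a bystander (white-lidded jar, syrup bottle, beaker) moved more than 20 mm (distance of any of jar_white, syrup, beaker from where it was at the start of the episode above 0.02 m).
It fails at once if a jar is tipped over (more than 0.8 rad) (angle between any of jar_red, jar_yellow, jar_blue, jar_white's own z axis and vertical above 0.8 rad).
It also fails if it takes over 69 s, if anything falls off the work surface, if the arm or the gripper's body presses on something with over 40 N, if the wrist force passes 120 N, or if a joint passes its speed limit or range.

## Working session

There is one attempt and no reset: what is moved stays moved. The work goes in short steps, Python scripts to look and compute and a tool call to move; the robot and the scene stay as the last step left them, time stands still between calls to the robot, and variables do not carry over. Pictures are saved under pics/ and viewed, and the job is handed in when it is done.

Besides the shell and the picture viewer there is one more tool, called after "Emit:" as name(argument=value, ...), one argument or row to a line, values as JSON. carry_out: Moves the arm, as the interface text tells. Its arguments: {"type":"object","properties":{"commands":{"type":"array","items":{"type":"array","items":{"type":"array","items":{"type":"number"}}}},"claw":{"type":"number"},"grip_force":{"type":"number"}},"required":["commands"]}

```bash
mkdir -p pics
python3 - <<'E'
from plant import robot
import cv2
for n in ["scene","side","wrist"]:
    p=robot.camera_params(n)
    im=robot.read_camera(n)
    cv2.imwrite(f"pics/{n}0.png",im[:,:,::-1])
    print(n,p["mtx"].tolist(),p["R"].round(4).tolist(),p["t"].round(4).tolist())
print(robot.read_state(),robot.finger_overhang)
E
```

```text
scene [[471.6133434535472, 0.0, 318.00770128083883], [0.0, 471.6133434535472, 238.84064545643386], [0.0, 0.0, 1.0]] [[0.0839, 0.9963, -0.0207], [0.6333, -0.0693, -0.7708], [-0.7693, 0.0515, -0.6368]] [-0.0387, -0.2365, 1.4741]
side [[574.2024552197095, 0.0, 327.59116779584645], [0.0, 574.2024552197095, 237.50558824007092], [0.0, 0.0, 1.0]] [[-0.8664, -0.4991, 0.0128], [-0.3603, 0.6073, -0.7081], [0.3457, -0.6181, -0.706]] [0.4216, 0.2894, 1.2617]
wrist [[418.8324885856436, 0.0, 316.0381873270836], [0.0, 418.8324885856436, 230.63364759446682], [0.0, 0.0, 1.0]] [[0.3887, -0.9213, -0.0014], [-0.8928, -0.3771, 0.2464], [-0.2276, -0.0946, -0.9692]] [-0.599, -0.0293, 0.3885]
{'t': 0.15, 'q': array([-1.25739920e+00,  1.30973068e-01,  1.48899389e+00,  4.16604362e-05,
        1.52305436e+00, -8.54454769e-02]), 'dq': array([-0.00078975, -0.0016306 , -0.0016419 ,  0.00053503,  0.00231115,
       -0.00078399]), 'joint_torque': array([ 3.29938912e-04, -5.60475719e+01, -4.92335415e+01,  7.67916511e-02,
        3.05154815e-02, -9.38528206e-05]), 'tool_pos': array([ 0.23289059, -0.55250131,  0.23185652]), 'orientation': array([-3.07793535e+00, -6.22070982e-01,  1.90199622e-04]), 'force': array([-0.42256899, -0.14995567,  0.34226505]), 'wrist_torque': array([-0.05935299,  0.02975395, -0.04795702]), 'opening': 0.09300960406441246} 0.014
```

View pics/scene0.png

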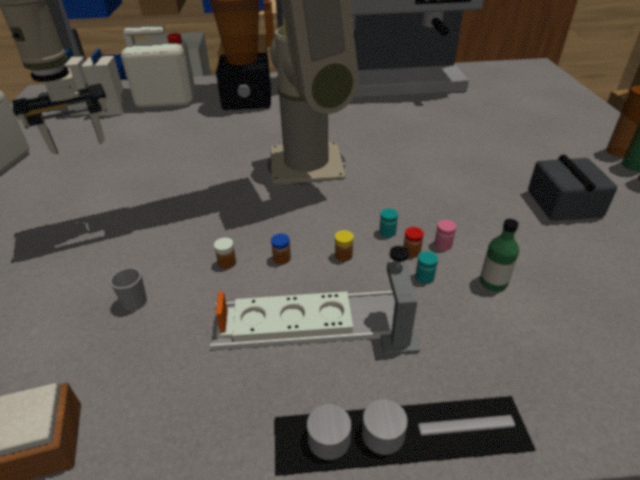

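View pics/side0.png

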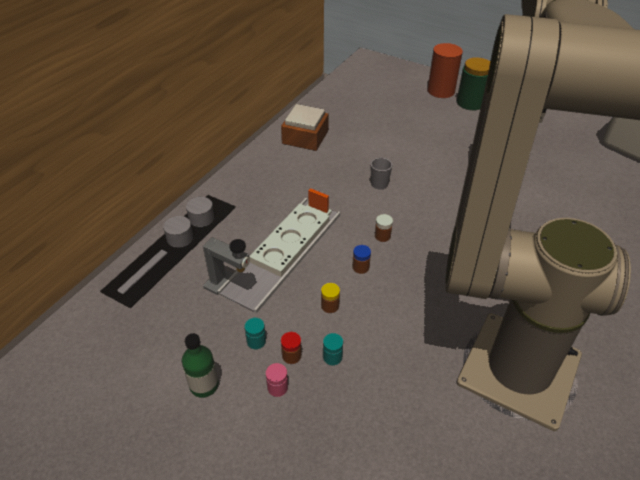

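View pics/wrist0.png

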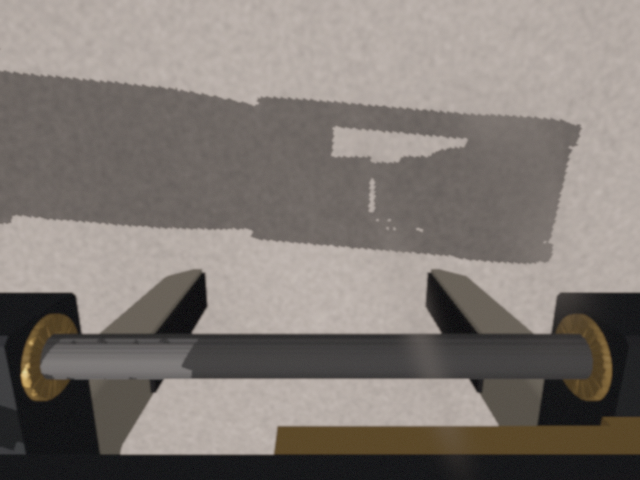

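Candidates in the scene picture:
- Red: red lid (414,236). Pink (446,232) and the turquoise jars (388,218) and (427,262) are decoys.
- Yellow: (344,240).
- Blue: (281,243).
- White, to be left alone: (225,247).

The tray has its orange tab at (222,312) and three pockets at (253,316), (292,316) and (332,316). The gauge knob is at (399,254). Next I measure positions.

```bash
cat > h.py <<'E'
import numpy as np, cv2
from plant import robot
def ray(p,uv,z):
    K,R,t=[np.asarray(p[k],float) for k in("mtx","R","t")]
    d=R.T@np.linalg.solve(K,[uv[0],uv[1],1.]); C=-R.T@t
    return C+d*(z-C[2])/d[2]
def proj(p,X):
    K,R,t=[np.asarray(p[k],float) for k in("mtx","R","t")]
    c=K@(R@np.asarray(X,float)+t); return c[:2]/c[2]
H=dict(red=[(0,170,90),(5,255,255)],yellow=[(22,180,90),(32,255,255)],blue=[(105,150,60),(125,255,255)],orange=[(6,190,120),(14,255,255)],pink=[(165,80,90),(179,255,255)],turq=[(82,120,50),(98,255,255)])
def blobs(im,c,amin=40):
    hsv=cv2.cvtColor(im,cv2.COLOR_RGB2HSV); m=cv2.inRange(hsv,*[np.array(v) for v in H[c]])
    n,l,s,ce=cv2.connectedComponentsWithStats(m)
    return [(ce[i].round(1).tolist(),s[i].tolist()) for i in range(1,n) if s[i][4]>=amin]
E
python3 - <<'E'
from h import *
for n in ["scene","side"]:
    im=cv2.imread(f"pics/{n}0.png")[:,:,::-1].copy(); p=robot.camera_params(n)
    for c in H:
        for ce,s in blobs(im,c): print(n,c,ce,s,ray(p,ce,.056).round(4))
im=cv2.imread("pics/scene0.png")
a=cv2.resize(im[200:360,200:470],(800,474),interpolation=cv2.INTER_CUBIC);cv2.imwrite("pics/c1.png",a)
im=cv2.imread("pics/side0.png")
a=cv2.resize(im[180:400,180:400],(600,600),interpolation=cv2.INTER_CUBIC);cv2.imwrite("pics/c2.png",a)
E
```

```text
scene red [413.9, 233.0] [406, 227, 17, 13, 162] [0.4449 0.2287 0.056 ]
scene yellow [343.7, 238.2] [336, 231, 16, 15, 202] [0.446  0.0626 0.056 ]
scene blue [84.5, 8.2] [62, 0, 45, 19, 709] [-1.8542 -1.197   0.056 ]
scene blue [206.9, 5.6] [203, 0, 9, 12, 81] [-1.7891 -0.4693  0.056 ]
scene blue [118.1, 61.1] [115, 56, 7, 13, 54] [-0.8761 -0.7681  0.056 ]
scene blue [279.9, 240.7] [272, 234, 17, 15, 197] [ 0.439  -0.0858  0.056 ]
scene orange [219.9, 303.5] [217, 292, 7, 23, 109] [ 0.6237 -0.2104  0.056 ]
scene pink [446.4, 232.7] [437, 220, 19, 30, 386] [0.4521 0.3043 0.056 ]
scene turq [388.0, 222.1] [380, 209, 18, 28, 397] [0.3969 0.1768 0.056 ]
scene turq [426.2, 266.5] [416, 252, 22, 32, 509] [0.5608 0.2274 0.056 ]
side red [290.4, 341.1] [281, 332, 20, 20, 308] [0.4508 0.2243 0.056 ]
side yellow [330.1, 291.0] [321, 283, 19, 17, 249] [0.4466 0.0592 0.056 ]
side blue [361.7, 252.2] [354, 245, 16, 15, 195] [ 0.4409 -0.0895  0.056 ]
side orange [447.6, 50.2] [435, 44, 26, 13, 264] [ 0.6512 -1.2012  0.056 ]
side orange [318.2, 193.3] [309, 189, 19, 10, 69] [ 0.6486 -0.2277  0.056 ]
side pink [276.0, 378.9] [266, 363, 21, 34, 591] [0.4263 0.3174 0.056 ]
side turq [254.7, 332.4] [245, 318, 20, 31, 497] [0.5303 0.2446 0.056 ]
side turq [332.6, 348.2] [323, 333, 20, 32, 513] [0.3633 0.194  0.056 ]
```

View pics/c1.png

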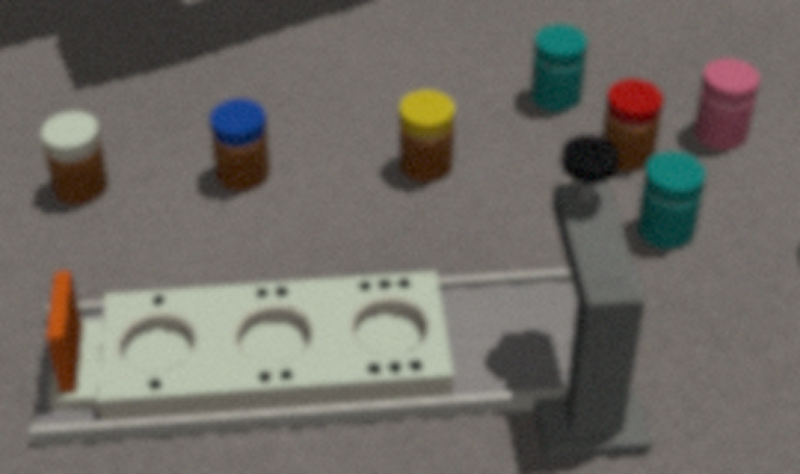

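View pics/c2.png

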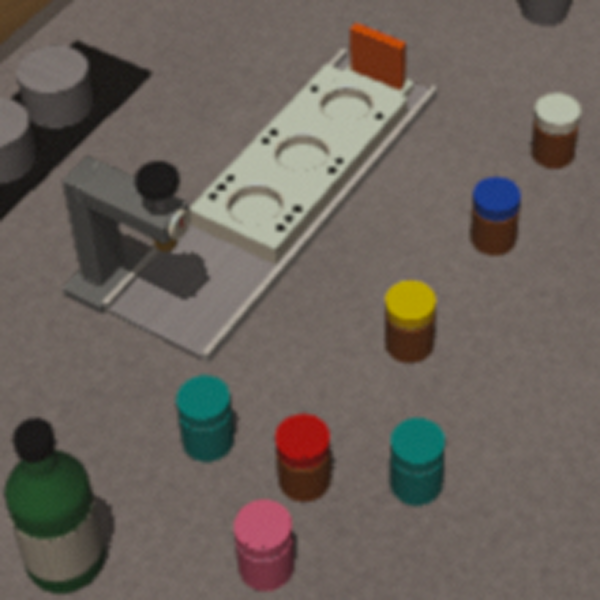

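Run:
```python
from h import *
def go(n,pts,off,sc,z):
    p=robot.camera_params(n); return [ray(p,(np.array(u)+.5)/sc-.5+np.array(off),z).round(4) for u in pts]
A=[np.mean(x,0) for x in ([(158,300),(155,384)],[(262,293),(281,291),(265,377),(287,375)],[(365,286),(404,283),(374,369),(416,366)])]
B=[np.mean(x,0) for x in ([(314,89),(379,116)],[(265,139),(274,132),(331,170),(339,161)],[(212,196),(230,178),(281,228),(298,209)])]
a=np.array(go("scene",A,(200,200),800/270,.03)); b=np.array(go("side",B,(180,180),600/220,.03))
print(a,b,sep="\n"); m=(a+b)/2; print(m, np.diff(m[:,:2],axis=0), np.degrees(np.arctan2(-(m[2]-m[0])[0],(m[2]-m[0])[1])))
print("knob",go("scene",[(590,153)],(200,200),800/270,.178),go("side",[(157,178)],(180,180),600/220,.178))
print("syrup",ray(robot.camera_params("scene"),(510,228),.17),ray(robot.camera_params("side"),(193,341),.17))
print("beaker",ray(robot.camera_params("scene"),(128,281),.075),ray(robot.camera_params("side"),(381,168),.075))
print("white",ray(robot.camera_params("scene"),(224,243),.062),ray(robot.camera_params("side"),(384,220),.062))
```

```text
[[ 0.6379 -0.1476  0.03  ]
 [ 0.6389 -0.0673  0.03  ]
 [ 0.6398  0.0127  0.03  ]]
[[ 0.64   -0.1523  0.03  ]
 [ 0.6412 -0.0726  0.03  ]
 [ 0.6415  0.008   0.03  ]]
[[ 0.63895 -0.14995  0.03   ]
 [ 0.64005 -0.06995  0.03   ]
 [ 0.64065  0.01035  0.03   ]] [[0.0011 0.08  ]
 [0.0006 0.0803]] -0.6076055760218115
knob [array([0.6417, 0.1389, 0.178 ])] [array([0.6406, 0.1382, 0.178 ])]
syrup [0.58738282 0.37428465 0.17      ] [0.56564315 0.3836916  0.17      ]
beaker [ 0.55848441 -0.40126112  0.075     ] [ 0.53968716 -0.39587708  0.075     ]
white [ 0.44051496 -0.21393912  0.062     ] [ 0.44216051 -0.21756617  0.062     ]
```

Emit:
carry_out(
  commands=[
    [[0,0,0,-7.1],[0,0,0,-7.1],[0,0,0,-7.1],[0,0,0,-7.1],[0,0,0,-7.1],[0,0,0,-7.1],[0,0,0,-7.1],[0,0,0,-7.1],[0,0,0,-7.1],[0,0,0,-3.0]],
  ],
  claw=9.3,
  grip_force=15,
)

```text
t: 0.98
tool_pos: [0.2329, -0.5527, 0.2322]
orientation: [-2.218, -2.224, -0.001]
force: [0.1, 0.6, -0.1]
opening: 0.0931
```

Emit:
carry_out(
  commands=[
    [[3.6,1.9,0,0],[3.6,1.9,0,0],[3.6,1.9,0,0],[3.6,1.9,0,0],[3.6,1.9,0,0],[3.6,1.9,0,0],[3.6,1.9,0,0],[3.6,1.9,0,0],[3.6,1.9,0,0],[3.6,1.9,0,0],[4.0,0.2,0,0],[4.0,0.2,0,0],[4.0,0.2,0,0],[4.0,0.2,0,0],[4.0,0.2,0,0],[4.0,0.2,0,0],[4.0,0.2,0,0],[4.0,0.2,0,0],[4.0,0.2,0,0],[3.0,0,0,0]],
  ],
  claw=9.3,
)

```text
t: 2.65
tool_pos: [0.4438, 0.1991, 0.2325]
orientation: [-2.225, -2.218, -0.001]
force: [-0.3, 0.4, 1.3]
opening: 0.0929
```

Run:
```python
from h import *
s=robot.read_state(); p=robot.camera_params("wrist"); im=robot.read_camera("wrist")
print(s["t"],s["tool_pos"].round(4),s["orientation"].round(3), "cam",(-p["R"].T@p["t"]).round(3))
cv2.imwrite("pics/w1.png",im[:,:,::-1])
for c in ["red","yellow","pink","turq"]:
    for ce,b in blobs(im,c): print(c,ce,b,ray(p,ce,.062).round(4))
```

```text
2.65 [0.4438 0.1991 0.2325] [-2.225e+00 -2.218e+00 -1.000e-03] cam [0.444 0.267 0.384]
red [323.5, 174.1] [298, 148, 53, 53, 2064] [0.449  0.2301 0.062 ]
turq [433.7, 162.0] [400, 138, 67, 53, 2686] [0.5328 0.2391 0.062 ]
turq [227.4, 223.8] [197, 196, 61, 56, 2516] [0.3732 0.1912 0.062 ]
```

View pics/w1.png

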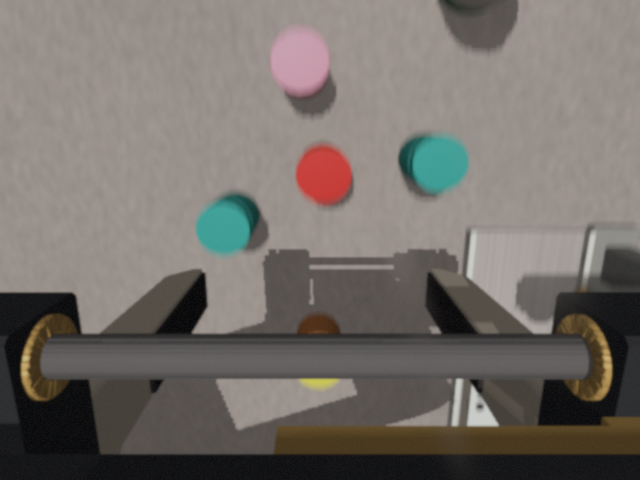

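Pictures so far: the red lid at wrist (323,174) is the true red. Pink (300,60) and both turquoise jars are decoys. Now I descend on it with a narrowed opening.

Emit:
carry_out(
  commands=[
    [[3.0,0.5,0,0],[0,0,2,0],[0,0,3.5,0],[0,0,3.5,0],[0,0,3.5,0],[0,0,3,0],[0,0,2,0],[0,0,1.5,0],[0,0,0.5,0],[0,0,0,0]],
  ],
  claw=6.2,
)

```text
t: 3.53
tool_pos: [0.448, 0.2255, 0.036]
orientation: [-2.225, -2.215, 0.005]
force: [-0.1, -0.5, -0.1]
opening: 0.0621
```

Emit:
carry_out(
  commands=[
    [[0,0,0,0],[0,0,0,0],[0,0,0,0],[0,0,0,0],[0,0,0,0]],
  ],
  claw=3.6,
  grip_force=15,
)

```text
t: 3.95
tool_pos: [0.4505, 0.2266, 0.0391]
orientation: [2.226, 2.216, 0.004]
force: [-1.4, 0.3, 5.7]
opening: 0.0435
```

Emit:
carry_out(
  commands=[
    [[0,0,-1,0],[0,0,-2.5,0],[0,0,-3.5,0],[0,0,-3,0],[0,0,-2,0],[-2,0,0,0],[-4,0.5,0,0],[-4,1,0,0],[-4,1.5,0,0],[-4,2,0,0],[-4,2.5,0,0],[-4,3,0,0],[-4,3,0,0],[-4,3,0,0],[-2.5,2,0,0],[-1,0.5,0,0],[0,0,0,0],[0,0,0,0]],
  ],
)

```text
t: 5.45
tool_pos: [0.6177, -0.1211, 0.1575]
orientation: [-2.227, -2.215, 0.0]
force: [0.5, 0.2, -0.8]
opening: 0.0438
```

```bash
cat > look.py <<'E'
from h import *
import sys
def look(tag,col,zlid=None):
    s=robot.read_state(); print(s["t"],s["tool_pos"].round(4),s["opening"],s["force"].round(1))
    for n in ["scene","side","wrist"]:
        p=robot.camera_params(n); im=robot.read_camera(n); cv2.imwrite(f"pics/{tag}_{n}.png",im[:,:,::-1])
        if zlid:
            for ce,b in blobs(im,col): print(n,col,ce,b,ray(p,ce,zlid).round(4))
look(sys.argv[1],sys.argv[2],float(sys.argv[3]))
E
python3 look.py r2 red 0.177
python3 - <<'E'
import cv2,numpy as np
a=cv2.imread("pics/r2_scene.png")[150:390,180:480];b=cv2.imread("pics/r2_side.png")[100:340,200:500]
cv2.imwrite("pics/r2c.png",np.vstack([cv2.resize(np.hstack([a,b]),(800,320))]))
E
```

```text
5.45 [ 0.6177 -0.1211  0.1575] 0.04378124107039812 [ 0.5  0.2 -0.8]
side red [304.6, 186.2] [299, 180, 13, 13, 112] [ 0.6192 -0.1118  0.177 ]
wrist red [316.1, 301.7] [253, 260, 127, 74, 7138] [ 0.6173 -0.1103  0.177 ]
wrist red [318.2, 381.9] [292, 380, 55, 6, 236] [ 0.618  -0.1412  0.177 ]
```

View pics/r2c.png

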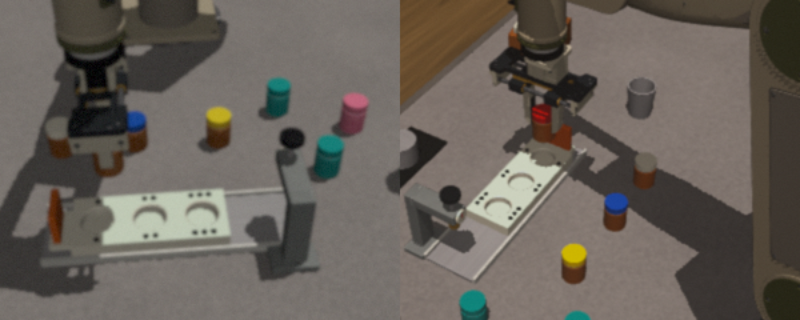

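View pics/r2_wrist.png

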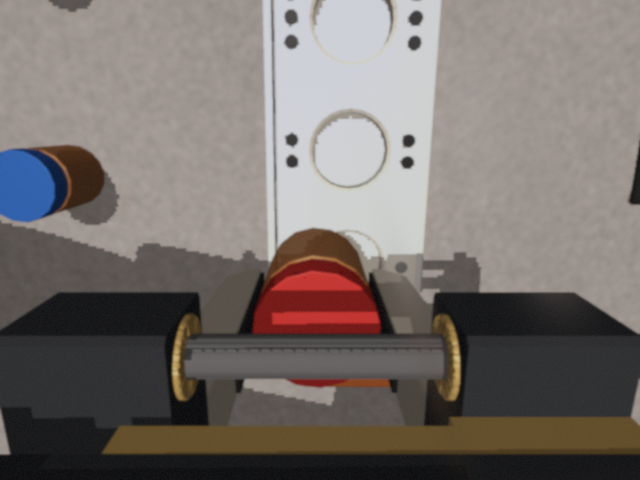

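Run:
```python
from h import *
s=robot.read_state(); p=robot.camera_params("wrist")
print(s["t"],s["tool_pos"].round(4),s["orientation"].round(3))
print("lid",ray(p,(316.5,322),.1805).round(4))
im=cv2.imread("pics/r2_wrist.png"); g=cv2.cvtColor(im,cv2.COLOR_BGR2GRAY)
m=cv2.inRange(g[0:200,270:440],0,70); n,l,st,ce=cv2.connectedComponentsWithStats(m)
for i in range(1,n):
    if st[i][4]>40: c=ce[i]+[270,0]; print(c.round(1),st[i].tolist(),ray(p,c,.03).round(4))
```

```text
5.6 [ 0.6176 -0.1196  0.1578] [-2.224 -2.218 -0.   ]
lid [ 0.6175 -0.116   0.1805]
[415.4  17.9] [140, 12, 11, 12, 93] [0.6779 0.0109 0.03  ]
[414.   42.6] [140, 37, 9, 12, 83] [ 0.6777 -0.003   0.03  ]
[291.4 139.5] [17, 135, 9, 10, 66] [ 0.6011 -0.0612  0.03  ]
[408.1 140.5] [134, 136, 10, 10, 78] [ 0.6772 -0.0621  0.03  ]
[291.6 161.2] [18, 157, 9, 9, 66] [ 0.6011 -0.0753  0.03  ]
[406.8 162. ] [132, 158, 10, 9, 72] [ 0.677 -0.076  0.03 ]
```

Emit:
carry_out(
  commands=[
    [[-1.6,1.1,0,0],[-1.7,1.0,0,0],[0,0,2,0],[0,0,1,0],[0,0,0,0],[0,0,0,0],[0,0,0,0]],
  ],
)

```text
t: 6.18
tool_pos: [0.6389, -0.1533, 0.1282]
orientation: [-2.225, -2.218, -0.0]
force: [0.1, 0.7, -1.3]
opening: 0.0438
```

```bash
python3 look.py r3 red 0.15
python3 - <<'E'
import cv2,numpy as np
a=cv2.imread("pics/r3_scene.png")[220:380,180:380];b=cv2.imread("pics/r3_side.png")[120:280,220:420]
cv2.imwrite("pics/r3c.png",cv2.resize(np.hstack([a,b]),(800,320)))
E
```

```text
6.1833 [ 0.6389 -0.1533  0.1282] 0.04381150818247809 [ 0.1  0.7 -1.3]
side red [304.4, 184.8] [299, 179, 13, 12, 105] [ 0.6399 -0.1436  0.15  ]
wrist red [316.1, 301.8] [253, 260, 127, 73, 7103] [ 0.6393 -0.1436  0.15  ]
wrist red [316.7, 381.8] [292, 380, 52, 6, 215] [ 0.6394 -0.174   0.15  ]
```

View pics/r3c.png

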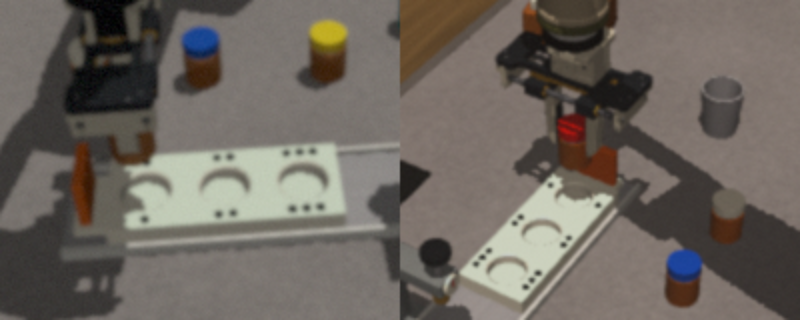

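View pics/r3_wrist.png

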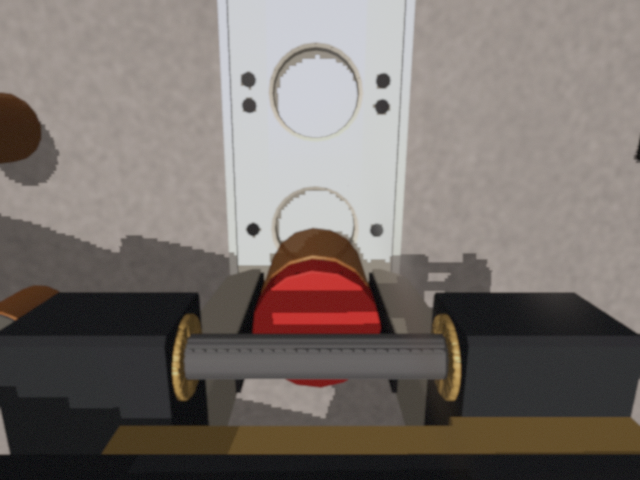

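Run:
```python
from h import *
p=robot.camera_params("wrist")
for q in [(248.5,92.5),(382.5,93.5),(253,229.5),(376.3,229.5)]: print(ray(p,q,.03).round(4))
zl=.1282+.023; print("lid",ray(p,(316.5,322),zl).round(4))
```

```text
[ 0.6012 -0.0685  0.03  ]
[ 0.6774 -0.0693  0.03  ]
[ 0.6005 -0.1488  0.03  ]
[ 0.6764 -0.1491  0.03  ]
lid [ 0.6395 -0.1505  0.1512]
```

Emit:
carry_out(
  commands=[
    [[0.1,0,1.5,0],[0,0,2.5,0],[0,0,1.5,0],[0,0,0.8,0],[0,0,0.5,0],[0,0,0.3,0],[0,0,0.1,0],[0,0,0,0],[0,0,0,0]],
  ],
)

```text
t: 7.08
tool_pos: [0.6391, -0.1531, 0.0557]
orientation: [-2.226, -2.216, -0.0]
force: [-0.0, 1.8, -0.9]
opening: 0.0438
```

Emit:
carry_out(
  commands=[
    [[0.1,0,0.15,0],[0,0,0.15,0],[0,0,0,0],[0,0,0,0]],
  ],
)

```text
t: 7.42
tool_pos: [0.6394, -0.1524, 0.0532]
orientation: [2.226, 2.216, 0.0]
force: [-0.4, 0.4, 3.0]
opening: 0.0436
```

```bash
python3 look.py r4 red 0.0775
python3 - <<'E'
import cv2,numpy as np
a=cv2.imread("pics/r4_scene.png")[240:360,180:330];b=cv2.imread("pics/r4_side.png")[140:260,250:400]
cv2.imwrite("pics/r4c.png",cv2.resize(np.hstack([a,b]),(800,320)))
E
```

```text
7.4167 [ 0.6394 -0.1524  0.0532] 0.04362785085211215 [-0.4  0.4  3. ]
side red [304.2, 205.2] [298, 199, 14, 13, 135] [ 0.643  -0.1455  0.0775]
wrist red [318.2, 307.3] [250, 253, 134, 80, 5362] [ 0.6399 -0.1427  0.0775]
wrist red [315.8, 382.6] [292, 380, 51, 8, 265] [ 0.639  -0.1707  0.0775]
```

View pics/r4c.png

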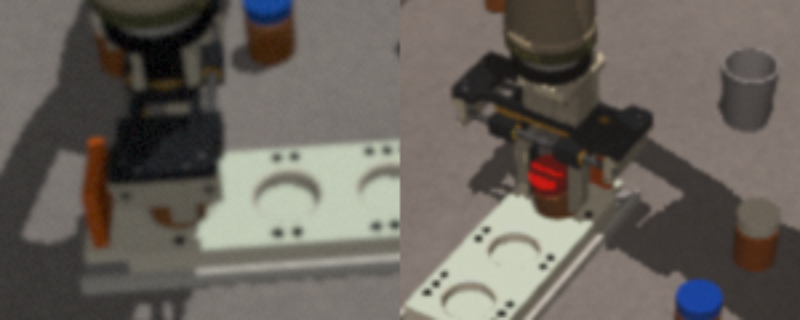

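Emit:
carry_out(
  commands=[
    [[0,0,0,0],[0,0,0,0],[0,0,0,0],[0,0,0,0],[0,0,-2,0],[0,0,-3.5,0],[0,0,-3.5,0],[0,0,-3,0],[4,-2,0,0],[4,-3,0,0],[4,-3,0,0],[2,-2,0,0],[0,0,0,0],[0,0,0,0]],
  ],
  claw=6.4,
)

```text
t: 8.73
tool_pos: [0.5503, -0.0269, 0.1727]
orientation: [2.224, 2.219, 0.0]
force: [-0.4, 0.0, 0.1]
opening: 0.0639
```

```bash
python3 look.py r5 red 0.0775
python3 - <<'E'
import cv2,numpy as np
from h import *
im=cv2.imread("pics/r5_wrist.png")[:,:,::-1].copy(); p=robot.camera_params("wrist")
for ce,b in blobs(im,"yellow",200): print(ce,b,ray(p,ce,.062))
a=cv2.imread("pics/r5_scene.png")[240:360,200:350];b=cv2.imread("pics/r5_side.png")[140:260,250:400]
cv2.imwrite("pics/r5c.png",cv2.resize(np.hstack([a,b]),(800,320)))
E
```

```text
8.7333 [ 0.5503 -0.0269  0.1727] 0.06394579853747996 [-0.4  0.   0.1]
scene red [242.2, 306.0] [235, 304, 16, 6, 71] [ 0.6551 -0.1619  0.0775]
wrist red [426.2, 415.1] [412, 399, 30, 27, 507] [ 0.6261 -0.1537  0.0775]
```

View pics/r5c.png

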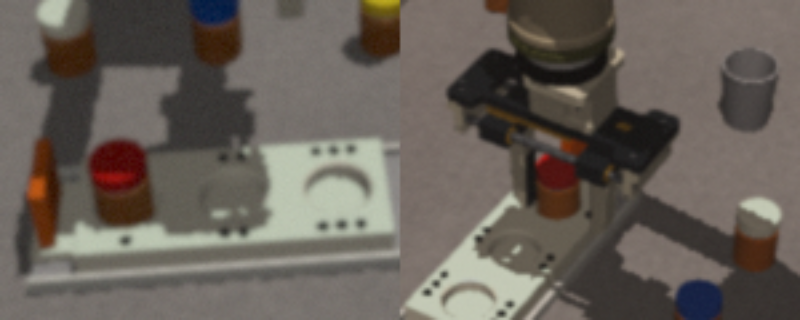

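View pics/r5_wrist.png

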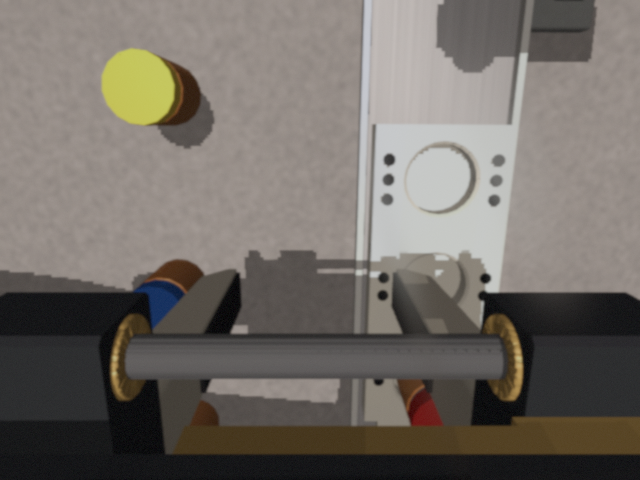

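```bash
sed -i 's/yellow=\[(22,180,90)/yellow=[(22,120,90)/' h.py
python3 - <<'E'
from h import *
im=cv2.imread("pics/r5_wrist.png")[:,:,::-1].copy(); p=robot.camera_params("wrist"); s=robot.read_state(); print(s["tool_pos"])
for ce,b in blobs(im,"yellow",200): print(ce,b,ray(p,ce,.062).round(4))
for q in [(389,160),(388,180),(387,200),(498.5,160.5),(496,181),(494,200.5)]: print(ray(p,q,.03).round(4))
E
```

```text
[ 0.55174844 -0.02875604  0.17292852]
[139.1, 86.6] [103, 49, 73, 76, 4375] [0.4467 0.0613 0.062 ]
[0.6023 0.0148 0.03  ]
[0.6021 0.0009 0.03  ]
[ 0.6019 -0.0133  0.03  ]
[0.6783 0.0141 0.03  ]
[ 6.78e-01 -1.00e-04  3.00e-02]
[ 0.678 -0.014  0.03 ]
```

```bash
python3 look.py r6 yellow 0.062
python3 - <<'E'
from h import *
a=cv2.imread("pics/scene0.png")[280:345,205:400];b=cv2.imread("pics/r4_scene.png")[280:345,205:400];c=cv2.imread("pics/r6_scene.png")[280:345,205:400]
cv2.imwrite("pics/r6c.png",cv2.resize(np.vstack([a,b,c]),(585,585),interpolation=cv2.INTER_CUBIC))
E
```

```text
8.8833 [ 0.5517 -0.0288  0.1729] 0.06383909921568325 [ 0.  -0.6  0.2]
scene yellow [343.6, 237.7] [335, 230, 18, 17, 241] [0.4514 0.0616 0.062 ]
side yellow [330.0, 290.8] [321, 283, 19, 18, 268] [0.4447 0.0632 0.062 ]
wrist yellow [138.4, 85.8] [102, 48, 73, 76, 4389] [0.4464 0.0616 0.062 ]
```

View pics/r6c.png

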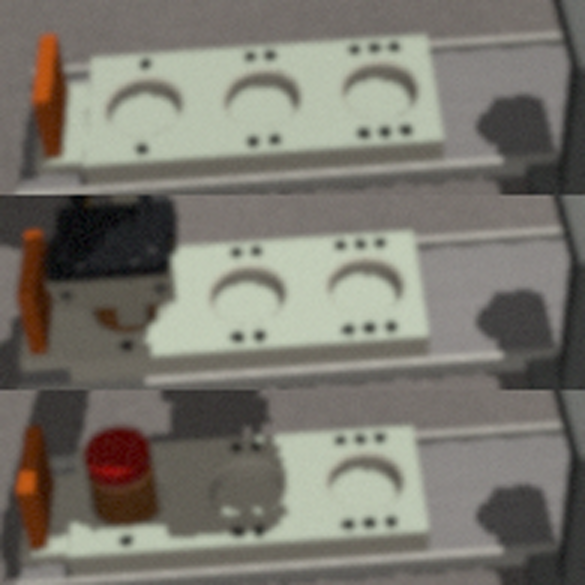

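Run:
```python
from h import *
H["red"]=[(0,170,40),(4,255,255)]
H["or2"]=[(5,190,80),(14,255,255)]
for n in ["scene","side"]:
  for t in ["scene0","r6_scene"] if n=="scene" else ["side0","r6_side"]:
    im=cv2.imread(f"pics/{t}.png")[:,:,::-1].copy(); p=robot.camera_params(n)
    for c in ["red","or2"]:
      for ce,b in blobs(im,c): print(t,c,ce,b,ray(p,ce,.071).round(4))
p=robot.camera_params("scene")
for q in [(126/3+205,540/3+280-130)]: print(ray(p,q,.03))
a=cv2.imread("pics/r6_scene.png")[280:345,205:270]
cv2.imwrite("pics/r6d.png",cv2.resize(a,(585,585),interpolation=cv2.INTER_CUBIC))
```

```text
scene0 red [174.3, 37.5] [168, 34, 13, 9, 71] [-1.1326 -0.559   0.071 ]
scene0 red [413.8, 234.1] [406, 227, 17, 15, 197] [0.4669 0.2215 0.071 ]
scene0 or2 [636.0, 88.8] [631, 86, 9, 8, 44] [-0.2564  1.2045  0.071 ]
scene0 or2 [220.9, 311.0] [217, 292, 9, 39, 234] [ 0.6579 -0.2036  0.071 ]
r6_scene red [174.5, 37.7] [168, 34, 13, 9, 73] [-1.1292 -0.5576  0.071 ]
r6_scene red [243.5, 302.3] [234, 293, 20, 19, 258] [ 0.6395 -0.1607  0.071 ]
r6_scene or2 [636.0, 89.1] [631, 86, 9, 8, 47] [-0.2539  1.2029  0.071 ]
r6_scene or2 [215.1, 312.9] [211, 293, 9, 39, 199] [ 0.6617 -0.2144  0.071 ]
side0 red [290.5, 341.3] [281, 332, 20, 20, 319] [0.4443 0.2332 0.071 ]
side0 or2 [447.6, 50.5] [435, 44, 26, 16, 280] [ 0.6414 -1.1697  0.071 ]
side0 or2 [318.1, 199.6] [309, 189, 19, 23, 306] [ 0.6266 -0.1901  0.071 ]
r6_side red [307.8, 204.4] [301, 198, 15, 13, 140] [ 0.6403 -0.1593  0.071 ]
r6_side or2 [447.7, 50.4] [435, 44, 26, 14, 269] [ 0.6413 -1.1707  0.071 ]
[ 0.67559701 -0.15748446  0.03      ]
```

View pics/r6d.png

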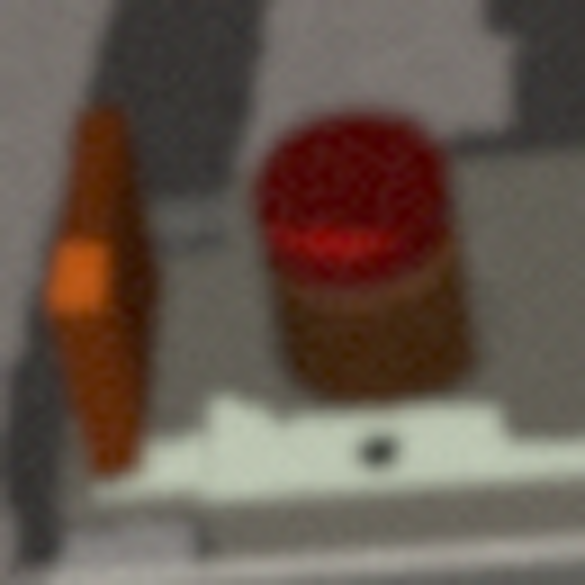

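Emit:
carry_out(
  commands=[
    [[2,-2.5,0,0],[3,-3.5,0,0],[2.5,-3,0,0],[1.5,-1.5,1,0],[0,0,3,0],[0,0,3,0],[0,0,2.6,0],[0,0,2,0],[0,0,1,0],[0,0,0.6,0],[0,0,0.2,0],[0,0,0,0],[0,0,0,0]],
  ],
  claw=6.4,
)

```text
t: 10.12
tool_pos: [0.451, 0.0595, 0.0399]
orientation: [2.226, 2.215, 0.002]
force: [-0.2, 0.9, -0.3]
opening: 0.0639
```

Emit:
carry_out(
  commands=[
    [[0.2,-0.4,0.2,0],[0,0,0,0],[0,0,0,0]],
  ],
)

```text
t: 10.37
tool_pos: [0.4459, 0.0618, 0.0371]
orientation: [2.226, 2.216, 0.001]
force: [0.4, 0.1, 0.7]
opening: 0.0639
```

Emit:
carry_out(
  commands=[
    [[0,0,0,0],[0,0,0,0],[0,0,0,0],[0,0,0,0],[0,0,0,0],[0,0,0,0]],
  ],
  claw=3.6,
  grip_force=40,
)

```text
t: 10.87
tool_pos: [0.4459, 0.0616, 0.0368]
orientation: [2.226, 2.216, 0.0]
force: [0.0, -0.5, 1.4]
opening: 0.0434
```

Emit:
carry_out(
  commands=[
    [[0,0,-0.5,0],[0,0,-1.5,0],[0,0,-2.5,0],[0,0,-2.5,0],[0,0,-2,0],[0,0,-1,0],[-0.5,0.7,0,0],[-1.2,1.6,0,0],[-1.7,2.3,0,0],[-2,2.7,0,0],[-2,2.7,0,0],[-2,2.7,0,0],[-1.8,2.5,0,0],[-1.5,2.1,0,0],[-0.9,1.3,0,0],[-0.5,0.7,0,0],[0,0,0,0],[0,0,0,0],[0,0,0,0]],
  ],
)

```text
t: 12.45
tool_pos: [0.6372, -0.0795, 0.1357]
orientation: [-2.225, -2.216, 0.001]
force: [-0.8, -0.6, -1.8]
opening: 0.0437
```

```bash
python3 look.py y1 yellow 0.155
python3 - <<'E'
import cv2,numpy as np
a=cv2.imread("pics/y1_scene.png")[220:350,200:380];b=cv2.imread("pics/y1_side.png")[130:260,210:390]
cv2.imwrite("pics/y1c.png",cv2.resize(np.hstack([a,b]),(800,290)))
E
```

```text
12.45 [ 0.6372 -0.0795  0.1357] 0.04366911117858966 [-0.8 -0.6 -1.8]
side yellow [290.2, 197.7] [283, 191, 15, 14, 159] [ 0.6407 -0.0781  0.155 ]
wrist yellow [316.0, 302.9] [252, 261, 130, 73, 7308] [ 0.6372 -0.0707  0.155 ]
wrist yellow [316.2, 383.0] [282, 379, 68, 11, 536] [ 0.6372 -0.1018  0.155 ]
```

View pics/y1c.png

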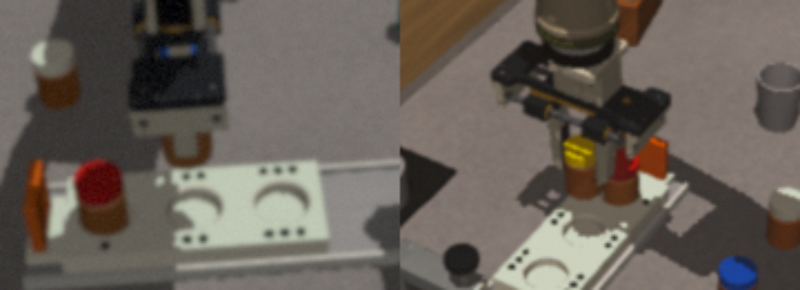

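View pics/y1_wrist.png

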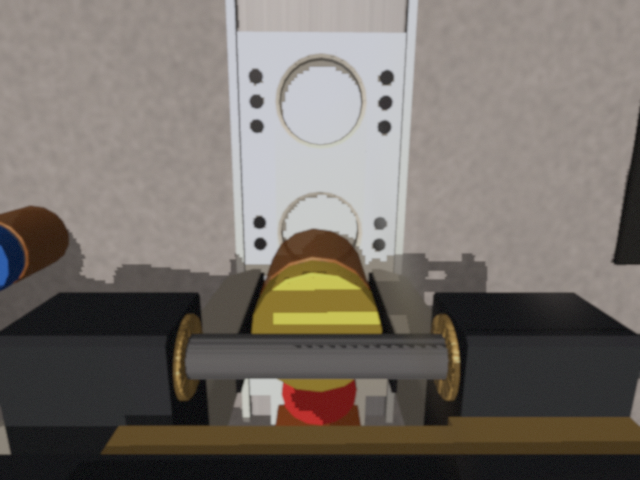

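Run:
```python
from h import *
p=robot.camera_params("wrist"); s=robot.read_state(); T=s["tool_pos"]; print(T)
for q in [(259.5,233),(379.3,234.5),(256.5,101.5),(385.5,103)]: print(ray(p,q,.03).round(4))
b=T-[0,0,.0368]
th=np.linspace(0,2*np.pi,73)
for z in (0,.048,.062):
    P=np.array([proj(p,b+[.022*np.cos(a),.022*np.sin(a),z]) for a in th]); print(z,P.min(0).round(1),P.max(0).round(1))
print("lid",ray(p,(317,326),b[2]+.062))
```

```text
[ 0.63759896 -0.07948703  0.13671074]
[ 0.6012 -0.0785  0.03  ]
[ 0.6774 -0.0797  0.03  ]
[0.6023 0.0015 0.03  ]
[6.784e-01 4.000e-04 3.000e-02]
0 [270.4 226.7] [363.1 314.3]
0.048 [256.3 259.1] [377.3 370.4]
0.062 [250.4 272.8] [383.2 393.5]
lid [ 0.63768872 -0.07604758  0.16191074]
```

Emit:
carry_out(
  commands=[
    [[0,0.15,0.5,0],[0,0,1.5,0],[0,0,2,0],[0,0,1.5,0],[0,0,1,0],[0,0,0.6,0],[0,0,0.5,0],[0,0,0.3,0],[0,0,0.2,0],[0,0,0.1,0],[0,0,0,0],[0,0,0,0],[0,0,0,0]],
  ],
)

```text
t: 13.68
tool_pos: [0.64, -0.0803, 0.0552]
orientation: [2.226, 2.216, 0.001]
force: [0.4, 0.5, -1.8]
opening: 0.0439
```

Free hang force is unchanged (-1.8 N), so there is no contact yet. Going down the last 3 mm.

Emit:
carry_out(
  commands=[
    [[0.05,0,0.15,0],[0,0,0.1,0],[0,0,0,0],[0,0,0,0],[0,0,0,0]],
  ],
)

```text
t: 14.1
tool_pos: [0.6399, -0.0798, 0.0523]
orientation: [2.226, 2.216, 0.0]
force: [-0.1, 1.1, 0.7]
opening: 0.0436
```

Emit:
carry_out(
  commands=[
    [[0,0,0,0],[0,0,0,0],[0,0,0,0],[0,0,0,0],[0,0,-2,0],[0,0,-3.5,0],[0,0,-3.5,0],[0,0,-3,0],[0,-2,0,0],[-0.5,-4,0,0],[-1,-4,0,0],[-1,-4,0,0],[-1,-3,0,0],[0,-1.8,0,0],[0,0,0,0],[0,0,0,0]],
  ],
  claw=6.4,
)

```text
t: 15.43
tool_pos: [0.4513, -0.1142, 0.1726]
orientation: [2.227, 2.215, 0.001]
force: [-0.2, -0.2, 0.4]
opening: 0.0637
```

```bash
python3 look.py y2 blue 0.062
python3 - <<'E'
from h import *
H["red"]=[(0,170,40),(4,255,255)]
for n in ["scene","side"]:
    im=cv2.imread(f"pics/y2_{n}.png")[:,:,::-1].copy(); p=robot.camera_params(n)
    for c in ["red","yellow"]:
      for ce,b in blobs(im,c): print(n,c,ce,ray(p,ce,.071).round(4))
a=cv2.imread("pics/y2_scene.png")[240:360,200:380];b=cv2.imread("pics/y2_side.png")[160:280,210:390]
cv2.imwrite("pics/y2c.png",cv2.resize(np.hstack([a,b]),(800,270)))
E
```

```text
15.4333 [ 0.4513 -0.1142  0.1726] 0.06365275548368943 [-0.2 -0.2  0.4]
scene blue [84.7, 8.2] [63, 0, 45, 18, 709] [-1.827 -1.186  0.062]
scene blue [118.1, 60.8] [115, 56, 7, 12, 52] [-0.8615 -0.763   0.062 ]
scene blue [280.0, 240.8] [272, 234, 17, 15, 197] [ 0.4466 -0.0853  0.062 ]
side blue [361.9, 251.9] [354, 245, 17, 15, 208] [ 0.4386 -0.0854  0.062 ]
wrist blue [296.6, 189.7] [264, 156, 66, 68, 3479] [ 0.4399 -0.086   0.062 ]
scene red [174.2, 37.5] [-1.1326 -0.5595  0.071 ]
scene red [243.7, 301.1] [ 0.6363 -0.1605  0.071 ]
scene yellow [285.1, 298.7] [ 0.6383 -0.0788  0.071 ]
side red [309.0, 203.4] [ 0.6397 -0.1644  0.071 ]
side yellow [291.9, 220.9] [ 0.6423 -0.0835  0.071 ]
```

View pics/y2c.png

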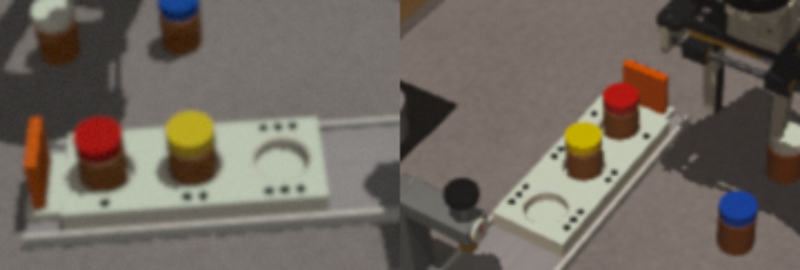

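View pics/y2_wrist.png

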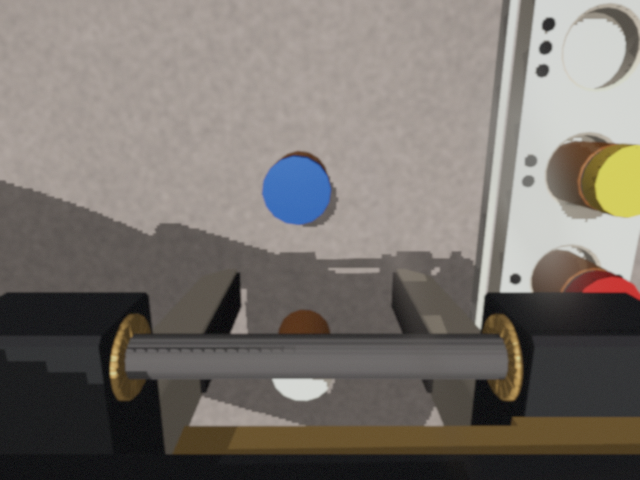

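Emit:
carry_out(
  commands=[
    [[1.5,-0.6,0,0],[1.3,-0.5,0,0],[0,0,2,0],[0,0,3,0],[0,0,3,0],[0,0,2.6,0],[0,0,1.6,0],[0,0,0.8,0],[0,0,0.3,0],[0,0,0,0],[0,0,0,0],[0,0,0,0]],
  ],
  claw=6.4,
)

```text
t: 16.58
tool_pos: [0.4419, -0.0862, 0.0406]
orientation: [2.224, 2.215, 0.002]
force: [0.4, -0.5, -0.0]
opening: 0.0637
```

Emit:
carry_out(
  commands=[
    [[0,-0.2,0.35,0],[0,0,0,0],[0,0,0,0]],
  ],
)

```text
t: 16.83
tool_pos: [0.4386, -0.0859, 0.0359]
orientation: [2.226, 2.216, 0.0]
force: [-0.5, 0.3, 0.5]
opening: 0.0638
```

Emit:
carry_out(
  commands=[
    [[0,0,0,0],[0,0,0,0],[0,0,0,0],[0,0,0,0],[0,0,0,0],[0,0,0,0]],
  ],
  claw=3.6,
  grip_force=40,
)

```text
t: 17.33
tool_pos: [0.4387, -0.0859, 0.0357]
orientation: [2.226, 2.216, 0.0]
force: [0.5, 0.7, 0.5]
opening: 0.0437
```

Emit:
carry_out(
  commands=[
    [[0,0,-0.5,0],[0,0,-1.5,0],[0,0,-2.5,0],[0,0,-2.5,0],[0,0,-2,0],[0,0,-1,0],[0.3,0.7,0,0],[0.7,1.6,0,0],[1,2.3,0,0],[1.2,2.8,0,0],[1.2,2.8,0,0],[1.2,2.8,0,0],[1.1,2.6,0,0],[1,2.2,0,0],[0.7,1.6,0,0],[0.3,0.7,0,0],[0,0,0,0],[0,0,0,0],[0,0,0,0]],
  ],
)

```text
t: 18.92
tool_pos: [0.6389, -0.0001, 0.1347]
orientation: [-2.226, -2.215, 0.002]
force: [-0.2, -0.1, -0.7]
opening: 0.0435
```

```bash
python3 look.py b1 blue 0.16
python3 - <<'E'
from h import *
a=cv2.imread("pics/b1_scene.png")[220:350,220:400];b=cv2.imread("pics/b1_side.png")[140:270,200:380]
cv2.imwrite("pics/b1c.png",cv2.resize(np.hstack([a,b]),(800,290)))
p=robot.camera_params("wrist"); s=robot.read_state(); T=s["tool_pos"]; print(T.round(4)); b=T-[0,0,.0357]
th=np.linspace(0,2*np.pi,73)
for z in (0,.048,.062):
    P=np.array([proj(p,b+[.022*np.cos(a),.022*np.sin(a),z]) for a in th]); print(z,P.min(0).round(1),P.max(0).round(1))
E
```

```text
18.9167 [ 6.389e-01 -1.000e-04  1.347e-01] 0.04350157545244483 [-0.2 -0.1 -0.7]
scene blue [84.7, 8.2] [62, 0, 46, 18, 714] [-1.387 -1.026  0.16 ]
scene blue [207.1, 5.6] [203, 0, 9, 12, 81] [-1.3316 -0.4065  0.16  ]
scene blue [118.2, 61.2] [115, 56, 7, 13, 53] [-0.5533 -0.6613  0.16  ]
side blue [271.3, 216.3] [265, 209, 14, 14, 143] [0.6398 0.0065 0.16  ]
wrist blue [316.0, 304.7] [252, 266, 130, 68, 6832] [0.639  0.0105 0.16  ]
wrist blue [316.1, 385.1] [277, 380, 78, 14, 753] [ 0.6389 -0.0194  0.16  ]
[ 6.394e-01 -3.000e-04  1.357e-01]
0 [270.2 227.3] [363.4 315.4]
0.048 [255.9 260.1] [377.7 372.1]
0.062 [249.9 274. ] [383.7 395.6]
```

View pics/b1c.png

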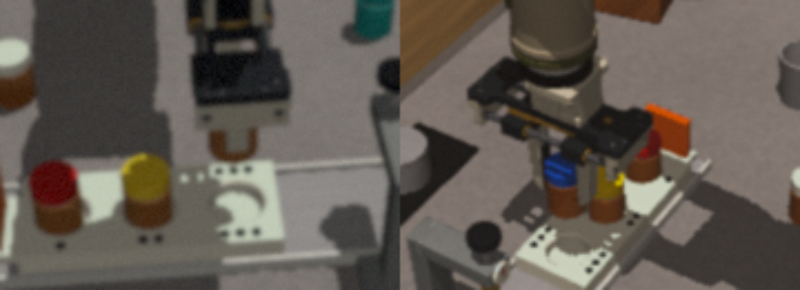

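View pics/b1_wrist.png

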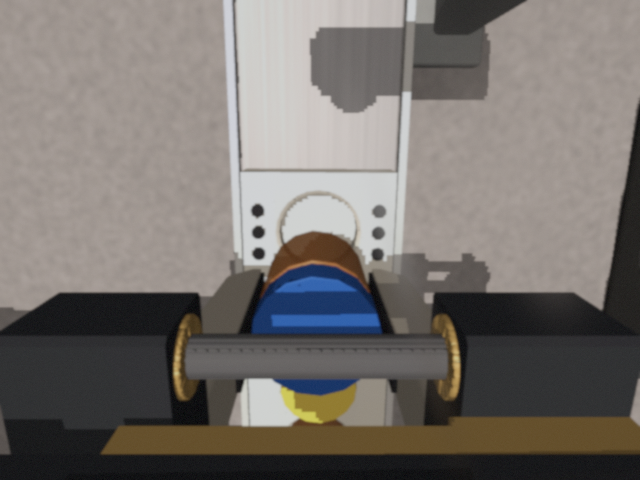

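Run:
```python
from h import *
p=robot.camera_params("wrist"); T=robot.read_state()["tool_pos"]; print(T.round(4))
for q in [(258.5,232),(378.5,233)]: print(ray(p,q,.03).round(4))
im=cv2.imread("pics/b1_wrist.png"); 
cv2.imwrite("pics/b1z.png",cv2.resize(im[190:410,220:420],(600,660)[:2] if 0 else (545,600),interpolation=cv2.INTER_CUBIC))
for yy in range(222,275,2): print(yy, im[yy,317,::-1].tolist(), end="; ")
```

```text
[ 6.394e-01 -3.000e-04  1.357e-01]
[0.6025 0.0016 0.03  ]
[0.6785 0.0007 0.03  ]
222 [207, 209, 208]; 224 [208, 210, 208]; 226 [208, 210, 209]; 228 [207, 209, 208]; 230 [193, 193, 190]; 232 [120, 100, 88]; 234 [103, 73, 50]; 236 [98, 68, 45]; 238 [94, 62, 39]; 240 [91, 60, 35]; 242 [90, 57, 30]; 244 [90, 59, 32]; 246 [91, 59, 32]; 248 [92, 60, 34]; 250 [91, 58, 33]; 252 [91, 59, 34]; 254 [91, 58, 34]; 256 [92, 58, 34]; 258 [92, 59, 31]; 260 [130, 90, 56]; 262 [171, 127, 83]; 264 [117, 88, 87]; 266 [30, 49, 91]; 268 [21, 48, 92]; 270 [25, 49, 92]; 272 [25, 49, 93]; 274 [25, 51, 94];
```

View pics/b1z.png

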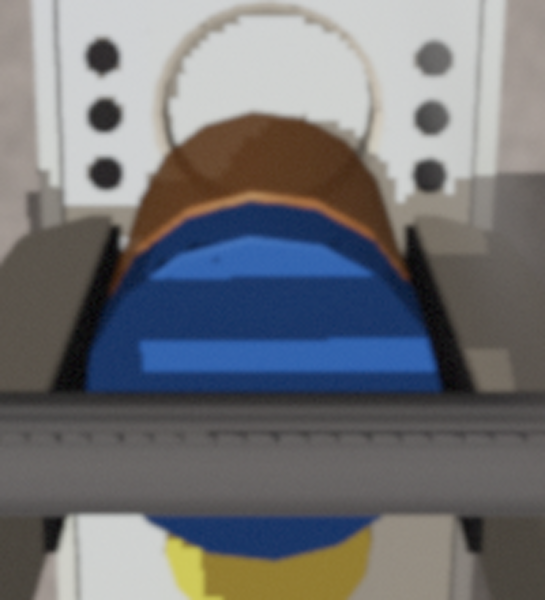

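Emit:
carry_out(
  commands=[
    [[0.25,0.1,0.5,0],[0,0,1.5,0],[0,0,2,0],[0,0,1.5,0],[0,0,1,0],[0,0,0.6,0],[0,0,0.5,0],[0,0,0.3,0],[0,0,0.2,0],[0,0,0.1,0],[0,0,0,0],[0,0,0,0],[0,0,0,0]],
  ],
)

```text
t: 20.15
tool_pos: [0.6414, 0.0027, 0.0542]
orientation: [2.226, 2.216, 0.001]
force: [0.3, -1.2, 0.2]
opening: 0.0437
```

Emit:
carry_out(
  commands=[
    [[-0.05,0,0.15,0],[0,0,0.15,0],[0,0,0,0],[0,0,0,0],[0,0,0,0]],
  ],
)

```text
t: 20.57
tool_pos: [0.6414, 0.0021, 0.0513]
orientation: [2.226, 2.216, 0.001]
force: [-0.9, -0.0, 5.4]
opening: 0.0435
```

Emit:
carry_out(
  commands=[
    [[0,0,0,0],[0,0,0,0],[0,0,0,0],[0,0,0,0],[0,0,-2,0],[0,0,-3.5,0],[0,0,-3.5,0],[0,0,-3,0],[-2,0,0,0],[-4,0,0,0],[-4,0,0,0],[-4,0,0,0],[-4,0,0,0],[-4,0,0,0],[-3.4,0,0,0],[-1.5,0,0,0],[0,0,0,0],[0,0,0,0]],
  ],
  claw=6.4,
)

```text
t: 22.07
tool_pos: [0.6395, -0.267, 0.17]
orientation: [-2.227, -2.214, -0.0]
force: [-0.2, 0.1, 0.2]
opening: 0.0642
```

```bash
python3 look.py b2 blue 0.071
python3 - <<'E'
from h import *
H["red"]=[(0,170,40),(4,255,255)]; H["or2"]=[(5,190,80),(14,255,255)]
for n in ["scene","side"]:
    im=cv2.imread(f"pics/b2_{n}.png")[:,:,::-1].copy(); p=robot.camera_params(n)
    for c in ["red","yellow","or2"]:
      for ce,b in blobs(im,c): print(n,c,ce,b,ray(p,ce,.071).round(4))
a=cv2.imread("pics/b2_scene.png")[240:360,200:380];b=cv2.imread("pics/b2_side.png")[160:280,210:390]
cv2.imwrite("pics/b2c.png",cv2.resize(np.hstack([a,b]),(800,270)))
E
```

```text
22.0667 [ 0.6395 -0.267   0.17  ] 0.06419823316212389 [-0.2  0.1  0.2]
scene blue [82.7, 7.4] [62, 0, 44, 18, 621] [-1.8079 -1.1889  0.071 ]
scene blue [325.9, 296.4] [317, 288, 19, 18, 293] [0.6404 0.0022 0.071 ]
side blue [273.9, 240.2] [267, 234, 15, 14, 178] [ 0.6431 -0.0012  0.071 ]
scene red [243.8, 301.7] [234, 293, 20, 19, 312] [ 0.6379 -0.1602  0.071 ]
scene yellow [285.1, 298.8] [275, 289, 21, 21, 361] [ 0.6386 -0.0788  0.071 ]
scene or2 [635.7, 88.9] [631, 86, 9, 8, 52] [-0.2557  1.2029  0.071 ]
scene or2 [216.0, 311.2] [212, 293, 9, 39, 248] [ 0.6574 -0.213   0.071 ]
side red [309.0, 203.4] [302, 197, 16, 14, 178] [ 0.6397 -0.1644  0.071 ]
side yellow [291.9, 220.9] [284, 214, 17, 15, 206] [ 0.6423 -0.0835  0.071 ]
side or2 [320.7, 197.2] [311, 186, 19, 24, 286] [ 0.6256 -0.2022  0.071 ]
```

View pics/b2c.png

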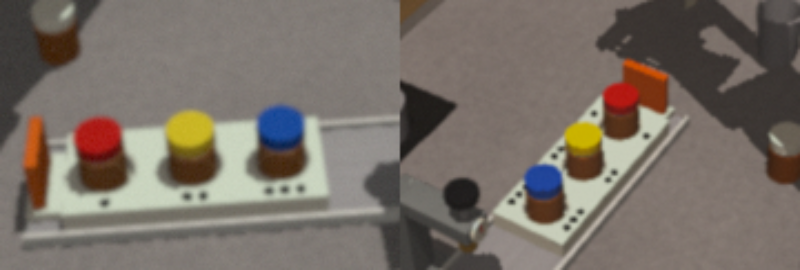

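View pics/b2_wrist.png

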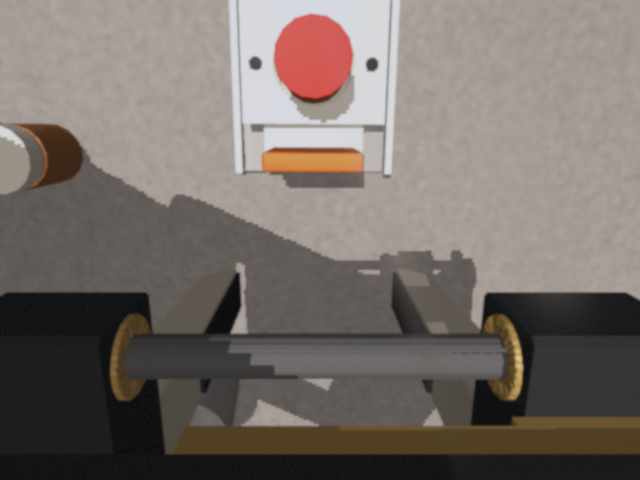

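Run:
```python
from h import *
p=robot.camera_params("wrist"); print(robot.read_state()["tool_pos"].round(4))
for q in [(313,152),(313,171)]: print(ray(p,q,.075).round(4))
```

```text
[ 0.6401 -0.2649  0.1705]
[ 0.638  -0.2125  0.075 ]
[ 0.638  -0.2235  0.075 ]
```

Emit:
carry_out(
  commands=[
    [[0,0,0,0],[0,0,1,0],[0,0,2.5,0],[0,0,3,0],[0,0,2.5,0],[0,0,1.5,0],[0,0,0.7,0],[0,0,0,0],[0,0,0,0],[0.5,0,0,0],[0.8,0,0,0],[0.8,0,0,0],[0.5,0,0,0],[0.3,0,0,0],[0,0,0,0],[0,0,0,0]],
  ],
  claw=0,
  grip_force=20,
)

```text
t: 23.55
tool_pos: [0.6401, -0.2374, 0.0588]
orientation: [2.225, 2.217, -0.0]
force: [0.6, -0.1, 0.4]
opening: 0.0004
```

Emit:
carry_out(
  commands=[
    [[0.3,0,0,0],[0.3,0,0,0],[0.4,0,0,0],[0.6,0,0,0],[0.8,0,0,0],[0.9,0,0,0],[1.0,0,0,0],[1.0,0,0,0],[1.0,0,0,0],[1.0,0,0,0],[1.0,0,0,0],[1.0,0,0,0],[1.0,0,0,0],[0.9,0,0,0],[0.7,0,0,0],[0.5,0,0,0],[0.3,0,0,0],[0.2,0,0,0],[0,0,0,0],[0,0,0,0]],
  ],
)

```text
t: 25.22
tool_pos: [0.6402, -0.1086, 0.0584]
orientation: [-2.226, -2.216, 0.0]
force: [-0.1, -0.3, 0.3]
opening: 0.0006
```

Emit:
carry_out(
  commands=[
    [[0.3,0,0,0],[0.3,0,0,0],[0.3,0,0,0],[0.3,0,0,0],[0.2,0,0,0],[0,0,0,0],[0,0,0,0]],
  ],
)

```text
t: 25.8
tool_pos: [0.6403, -0.097, 0.0584]
orientation: [2.226, 2.214, -0.004]
force: [-0.7, -10.7, -3.0]
opening: 0.0003
```

Emit:
carry_out(
  commands=[
    [[0.2,0,0,0],[0,0,0,0],[0,0,0,0]],
  ],
)

```text
t: 26.05
tool_pos: [0.6403, -0.0969, 0.0585]
orientation: [2.225, 2.212, -0.006]
force: [0.4, -18.4, -3.6]
opening: 0.0007
```

```bash
python3 look.py h1 blue 0.071
python3 - <<'E'
from h import *
H["red"]=[(0,170,40),(4,255,255)]; H["or2"]=[(5,190,80),(14,255,255)]
for n in ["scene","side"]:
    im=cv2.imread(f"pics/h1_{n}.png")[:,:,::-1].copy(); p=robot.camera_params(n)
    for c in ["red","yellow","or2"]:
      for ce,b in blobs(im,c): print(n,c,ce,b,ray(p,ce,.071).round(4))
a=cv2.imread("pics/h1_scene.png")[220:360,230:430];b=cv2.imread("pics/h1_side.png")[170:310,170:370]
cv2.imwrite("pics/h1c.png",cv2.resize(np.hstack([a,b]),(800,280)))
E
```

```text
26.05 [ 0.6403 -0.0969  0.0585] 0.0007321034402119473 [  0.4 -18.4  -3.6]
scene blue [84.8, 8.2] [63, 0, 45, 18, 708] [-1.7865 -1.1707  0.071 ]
scene blue [207.0, 5.7] [203, 0, 9, 12, 78] [-1.7207 -0.4596  0.071 ]
scene blue [118.1, 61.3] [115, 56, 7, 13, 59] [-0.8271 -0.7522  0.071 ]
scene blue [388.7, 292.8] [385, 284, 9, 17, 86] [0.6436 0.1276 0.071 ]
side blue [240.7, 277.1] [232, 270, 18, 14, 166] [0.6422 0.1401 0.071 ]
scene red [174.3, 37.8] [168, 34, 13, 9, 82] [-1.1277 -0.5583  0.071 ]
scene red [313.1, 296.9] [304, 288, 19, 19, 303] [ 0.6392 -0.0232  0.071 ]
scene yellow [354.0, 294.1] [344, 285, 21, 20, 348] [0.64   0.0584 0.071 ]
scene or2 [635.8, 88.9] [631, 86, 9, 8, 48] [-0.2556  1.2033  0.071 ]
side red [280.3, 234.2] [272, 227, 17, 16, 204] [ 0.6411 -0.0272  0.071 ]
side yellow [261.1, 254.2] [253, 247, 17, 16, 233] [0.6432 0.0548 0.071 ]
side or2 [447.7, 50.5] [435, 44, 27, 14, 270] [ 0.641  -1.1699  0.071 ]
side or2 [293.2, 226.9] [283, 216, 20, 24, 307] [ 0.6274 -0.0663  0.071 ]
```

View pics/h1c.png

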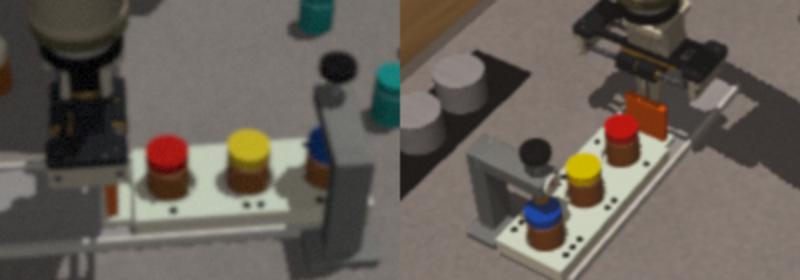

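Emit:
carry_out(
  commands=[
    [[-0.5,0,0,0],[-1.0,0,0,0],[-1.0,0,0,0],[0,0,-1,0],[0,0,-3,0],[0,0,-4,0],[0,0,-4,0],[0,0,-4,0],[0,0,-3,0],[0,0,-1,0],[2,0,0,0],[4,0,0,0],[4,0,0,0],[4,0,0,0],[3,0,0,0],[1.3,0,0,0],[0,0,0,0],[0,0,0,0],[0,0,0,0]],
  ],
)

```text
t: 27.78
tool_pos: [0.6413, 0.064, 0.2585]
orientation: [2.227, 2.216, -0.001]
force: [0.5, 0.2, -0.4]
opening: 0.0004
```

```bash
python3 look.py k1 blue 0.071
python3 - <<'E'
from h import *
H["red"]=[(0,170,40),(4,255,255)]; H["or2"]=[(5,190,80),(14,255,255)]
for n in ["scene","side"]:
    im=cv2.imread(f"pics/k1_{n}.png")[:,:,::-1].copy(); p=robot.camera_params(n)
    for c in ["red","yellow","or2"]:
      for ce,b in blobs(im,c): print(n,c,ce,b,ray(p,ce,.071).round(4))
E
```

```text
27.7833 [0.6413 0.064  0.2585] 0.00037451292676639135 [ 0.5  0.2 -0.4]
scene blue [84.8, 8.2] [62, 0, 46, 18, 712] [-1.7865 -1.1707  0.071 ]
scene blue [207.0, 5.6] [203, 0, 9, 12, 83] [-1.723  -0.4598  0.071 ]
scene blue [118.2, 61.2] [115, 56, 7, 13, 57] [-0.8284 -0.7521  0.071 ]
scene blue [388.8, 292.8] [385, 284, 9, 17, 91] [0.6436 0.1278 0.071 ]
side blue [240.9, 276.9] [232, 270, 18, 14, 178] [0.6421 0.1394 0.071 ]
scene red [174.1, 37.9] [169, 34, 12, 9, 74] [-1.1263 -0.559   0.071 ]
scene red [313.1, 297.5] [304, 289, 19, 18, 235] [ 0.6408 -0.0234  0.071 ]
scene yellow [353.9, 294.1] [344, 284, 21, 21, 348] [0.64   0.0582 0.071 ]
scene or2 [635.6, 88.8] [631, 86, 9, 8, 48] [-0.2566  1.2031  0.071 ]
scene or2 [284.7, 306.1] [282, 287, 6, 40, 142] [ 0.6579 -0.0802  0.071 ]
side red [280.2, 234.3] [273, 227, 16, 15, 191] [ 0.6411 -0.0268  0.071 ]
side yellow [261.3, 253.8] [253, 246, 18, 17, 247] [0.6435 0.0534 0.071 ]
side or2 [293.3, 226.8] [283, 216, 20, 24, 317] [ 0.6274 -0.0667  0.071 ]
```

View pics/k1_wrist.png

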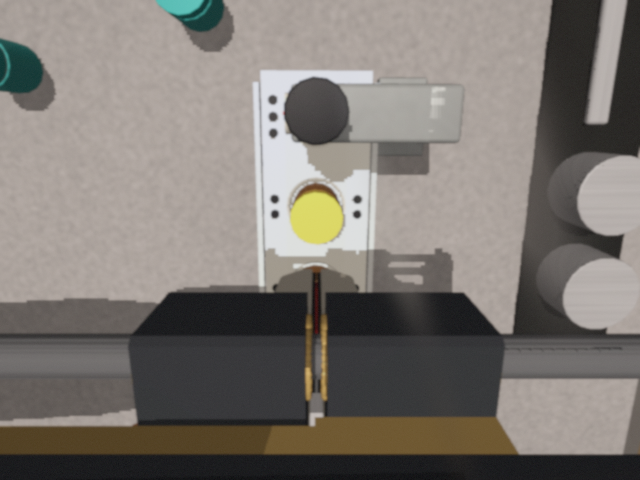

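Run:
```python
from h import *
p=robot.camera_params("wrist"); print(robot.read_state()["tool_pos"].round(4))
im=cv2.imread("pics/k1_wrist.png"); g=cv2.cvtColor(im,cv2.COLOR_BGR2GRAY)
m=cv2.inRange(g[60:230,262:365],0,80); n,l,st,ce=cv2.connectedComponentsWithStats(m)
for i in range(1,n):
    if st[i][4]>25: c=ce[i]+[262,60]; print(c.round(1),st[i].tolist(),ray(p,c,.03 if st[i][4]<300 else .178).round(4))
print("knob",ray(p,(317,110.5),.178))
# bed far end, column edges on arm top z=.14
for q in [(455,85),(455,142)]: print(ray(p,q,.14).round(4))
```

```text
[0.6414 0.0636 0.2586]
[316.8 113. ] [23, 18, 63, 67, 3125] [0.6418 0.1373 0.178 ]
[318.5 188.4] [39, 125, 34, 11, 86] [0.6431 0.0747 0.03  ]
[274.2 198.8] [10, 136, 6, 6, 26] [0.6023 0.0654 0.03  ]
[274.5 213.8] [10, 151, 6, 6, 28] [0.6022 0.0513 0.03  ]
knob [0.64193024 0.13853651 0.178     ]
[0.7263 0.1542 0.14  ]
[0.7288 0.1201 0.14  ]
```

Emit:
carry_out(
  commands=[
    [[1.5,0.05,0,0],[2.5,0,0,0],[2.2,0,0,0],[1.2,0,0,0],[0,0,1,0],[0,0,2,0],[0,0,1.5,0],[0,0,1,0],[0,0,0.4,0],[0,0,0,0],[0,0,0,0]],
  ],
  claw=0,
)

```text
t: 28.85
tool_pos: [0.6423, 0.1388, 0.2]
orientation: [2.227, 2.216, 0.0]
force: [-0.1, -0.1, 0.7]
opening: 0.0005
```

Emit:
carry_out(
  commands=[
    [[0,0,0.3,0],[0,0,0.4,0],[0,0,0.4,0],[0,0,0.4,0],[0,0,0.3,0],[0,0,0.2,0],[0,0,0.1,0],[0,0,0,0],[0,0,0,0]],
  ],
)

```text
t: 29.6
tool_pos: [0.6425, 0.1393, 0.1791]
orientation: [2.226, 2.216, 0.001]
force: [2.5, 0.3, 3.8]
opening: 0.0007
```

Emit:
carry_out(
  commands=[
    [[0,0,0.2,0],[0,0,0.2,0],[0,0,0.1,0],[0,0,0,0],[0,0,0,0],[0,0,0,0]],
  ],
)

```text
t: 30.1
tool_pos: [0.6424, 0.1392, 0.1738]
orientation: [2.226, 2.216, 0.001]
force: [2.9, -1.7, 5.0]
opening: 0.0007
```

Emit:
carry_out(
  commands=[
    [[0,0,0.1,0],[0,0,0.1,0],[0,0,0,0],[0,0,0,0],[0,0,0,0],[0,0,0,0]],
  ],
)

```text
t: 30.6
tool_pos: [0.6425, 0.1393, 0.1737]
orientation: [2.226, 2.216, 0.002]
force: [-2.0, -1.7, 14.5]
opening: 0.0007
```

The force jumped to 14.5 N with no further travel, so the foot is on the lid. I hold here and check with a picture.

Emit:
carry_out(
  commands=[
    [[0,0,0,0],[0,0,0,0],[0,0,0,0],[0,0,0,0],[0,0,0,0],[0,0,0,0],[0,0,0,0],[0,0,0,0]],
  ],
)

```text
t: 31.27
tool_pos: [0.6425, 0.1393, 0.1737]
orientation: [2.226, 2.216, 0.002]
force: [-2.4, -1.9, 14.5]
opening: 0.0004
```

```bash
python3 look.py p1 blue 0.071
python3 - <<'E'
from h import *
a=cv2.imread("pics/p1_scene.png")[220:360,230:430];b=cv2.imread("pics/p1_side.png")[170:310,170:370]
cv2.imwrite("pics/p1c.png",cv2.resize(np.hstack([a,b]),(800,280)))
E
```

```text
31.2667 [0.6425 0.1393 0.1737] 0.00035204129228259704 [-2.4 -1.9 14.5]
scene blue [84.8, 8.2] [62, 0, 46, 18, 719] [-1.7865 -1.1707  0.071 ]
scene blue [207.0, 5.7] [203, 0, 9, 12, 81] [-1.7207 -0.4596  0.071 ]
scene blue [118.3, 61.5] [115, 56, 7, 14, 57] [-0.8244 -0.7507  0.071 ]
scene blue [388.6, 293.6] [385, 285, 9, 16, 80] [0.6458 0.127  0.071 ]
side blue [240.7, 277.5] [232, 269, 18, 15, 141] [0.6414 0.1411 0.071 ]
wrist blue [316.5, 217.4] [284, 204, 64, 26, 1090] [0.6426 0.1512 0.071 ]
```

View pics/p1c.png

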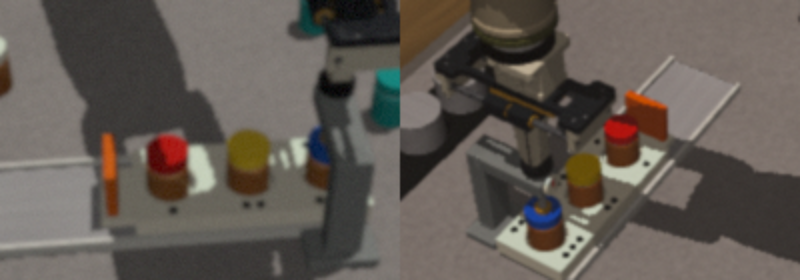

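Emit:
carry_out(
  commands=[
    [[0,0,-0.4,0],[0,0,-0.5,0],[0,0,-0.6,0],[0,0,-1,0],[0,0,-2,0],[0,0,-3,0],[0,0,-3,0],[0,0,-1.5,0],[-3,-1,0,0],[-4,-2,0,0],[-4,-2,0,0],[-4,-2,0,0],[-3,-1,0,0],[0,0,0,0],[0,0,0,0],[0,0,0,0],[0,0,0,0]],
  ],
)

```text
t: 32.83
tool_pos: [0.5655, -0.0311, 0.2914]
orientation: [-2.224, -2.217, 0.0]
force: [0.0, 0.1, -0.7]
opening: 0.0007
```

```bash
python3 look.py e1 blue 0.071
python3 - <<'E'
from h import *
H["red"]=[(0,170,40),(4,255,255)]; H["or2"]=[(5,190,80),(14,255,255)]
for n in ["scene","side"]:
    im=cv2.imread(f"pics/e1_{n}.png")[:,:,::-1].copy(); p=robot.camera_params(n)
    for c in ["red","yellow","or2"]:
      for ce,b in blobs(im,c): print(n,c,ce,b,ray(p,ce,.071).round(4))
a=cv2.imread("pics/e1_scene.png")[220:360,230:430];b=cv2.imread("pics/e1_side.png")[170:310,170:370]
cv2.imwrite("pics/e1c.png",cv2.resize(np.hstack([a,b]),(800,280)))
E
```

```text
32.8333 [ 0.5655 -0.0311  0.2914] 0.0007187223428436634 [ 0.   0.1 -0.7]
scene blue [84.6, 8.2] [62, 0, 46, 18, 708] [-1.7867 -1.1719  0.071 ]
scene blue [207.0, 5.6] [203, 0, 9, 12, 82] [-1.723  -0.4598  0.071 ]
scene blue [118.2, 61.2] [115, 56, 7, 13, 57] [-0.8284 -0.7521  0.071 ]
scene blue [388.7, 292.9] [385, 285, 9, 16, 88] [0.6439 0.1276 0.071 ]
side blue [240.6, 277.1] [232, 270, 18, 14, 167] [0.6424 0.1402 0.071 ]
wrist blue [409.4, 10.2] [386, 0, 50, 24, 856] [0.6406 0.1261 0.071 ]
scene red [174.4, 38.0] [168, 34, 13, 9, 69] [-1.1244 -0.5573  0.071 ]
scene red [313.1, 297.0] [304, 288, 19, 19, 299] [ 0.6394 -0.0233  0.071 ]
scene yellow [354.0, 294.1] [344, 285, 21, 20, 346] [0.64   0.0584 0.071 ]
scene or2 [635.9, 88.8] [631, 86, 9, 8, 50] [-0.2564  1.2041  0.071 ]
scene or2 [284.6, 306.5] [283, 289, 4, 38, 128] [ 0.6589 -0.0804  0.071 ]
side red [280.3, 234.2] [272, 227, 17, 16, 208] [ 0.6411 -0.0272  0.071 ]
side yellow [261.1, 254.1] [253, 247, 18, 16, 232] [0.6434 0.0545 0.071 ]
side or2 [293.2, 227.0] [283, 216, 20, 24, 303] [ 0.6272 -0.066   0.071 ]
```

View pics/e1c.png

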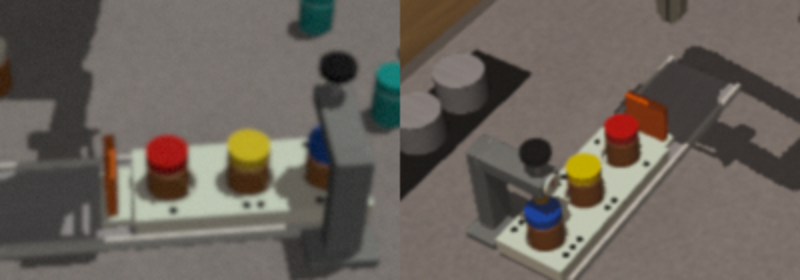

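View pics/e1_scene.png

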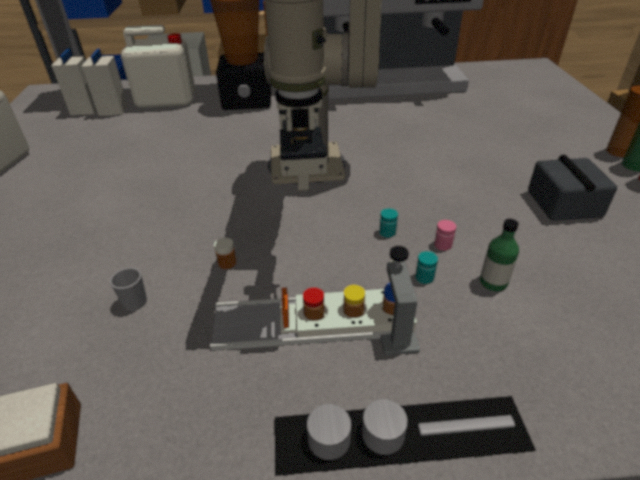

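```bash
python3 -c "
from plant import robot
print(robot.close_job())"
```

```text
the job is handed in; nothing more can be done
None
```

I loaded the red, yellow and blue jars into pockets 1, 2 and 3 in that order and slid the tray to its stop. Then I pressed the gauge foot onto the blue lid, held it about 1 s, let it spring back, and handed the job in at about 33 s. The hand-in reports no verdict.

**Last checks that held:**
- **Jars:** all three stand upright in their pockets, spaced about 81–86 mm apart in the pictures.
- **Tray:** it stopped dead under an 18 N push. Pocket 3 measures within about 1 mm of the knob axis, and the tray did not move when I backed off or pressed the gauge.
- **Gauge:** the force jumped from about 5 to 14.5 N at about 18 mm of travel, and the picture shows the foot on the blue lid. After release the knob was back at its starting pixel (399,254).
- **Bystanders:** the beaker, syrup bottle and white jar are at their starting pixels.

**What disagreed:**
- **Red placement:** I misjudged where the red jar sat in the grip by about 3 mm. Lowering it pushed the tray about 10 mm outward before the jar settled into pocket 1, so I re-measured the tray before placing the others.
- **Slide length:** the pictures show the slide home was about 137 mm, against the joint's 140 mm range. I take this to mean the tray started about 3 mm in, but the slide value itself was never read directly.

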